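# Slide the clamp jig to the test place and click its torque knob home

## Task

Slide the clamp jig across the mat, without lifting or tipping it, from the corner-marked loading place into the closed outline of the test place, lined up with it. Then let go of it, take its torque knob and turn that clockwise until it clicks past its detent. Leave the other things on the bench where they are.

Things in the scene. Friction and masses are not known exactly. Their poses are not given: they have to be found in the camera images.
- jig: loose clamp jig, 0.7 to 0.95 kg: aluminium base plate 160 (x) x 84 (y) x 22 mm with a green board on it, an upright dark steel grip bar towards its -x end, and towards its +x end a steel bridge (top 34 mm above the bench) with a black torque knob. Origin: centre of the underside; x from grip bar to knob, z up
- jig_handle (a point): grip point of the jig's upright grip bar, 45 mm from the jig's centre on its -x side, 58 mm above the bench; the bar is 40 mm long along jig x, 14 mm thick along jig y and its top is 75 mm above the bench, so pinch it across jig y. Axes as the jig's
- knob_grip (a point): on the knob's upright axis, 45 mm from the jig's centre on its +x side, 70 mm up. The knob: a 48 mm disc with an upright bar 44 mm long (this point's x), 14 mm thick (y), top 83 mm above the bench; keep fingertips over 46 mm. A steel nose on the disc's rim at this point's -x end, with a white line above it on the bar, must ride past a sprung brass ball on the bridge
- knob (a joint): knob angle, grows clockwise seen from above; at 0 the nose points to jig -x. Starts at 0 to 0.4, turns against light friction (0.03 N m) and stays where left; from about 1.65 rad the nose lifts the sprung ball (about 0.13 N m), crests at 1.95 (the click) and is clear of it at 2.25; end stop at 2.9
- place_test: test place: closed white rectangular outline on the mat, 177 x 101 mm outside; origin at its centre, x along its long side; flat, nothing to hit
- place_load: loading place: same size, but only four white corner marks; the jig starts here. Origin at its centre
- bin: open black plastic bin, 150 x 100 x 50 mm; bystander, leave alone
- jar: clear screw jar, 52 mm across, 70 mm high; bystander, leave alone
- screwdriver: black-handled screwdriver lying flat, 200 mm; bystander, leave alone
- roller: white ribbed roller standing on end, 68 mm across, 62 mm high; bystander, leave alone
- board: loose green circuit board, 55 x 90 mm, 22 mm high; bystander, leave alone
- wrench: steel wrench lying flat, 180 mm, lying about along y; bystander, leave alone
- cover: black plastic cover, 60 x 100 x 34 mm; bystander, leave alone

How it is judged:
By the outcome, as a careful person would: the job done as asked, in the order asked, and still so for the second after the job is handed in, with the robot touching nothing.
It also fails if it takes over 64 s, if anything falls off the work surface, if the arm or the gripper's body presses on something with over 40 N, if the wrist force passes 120 N, or if a joint passes its speed limit or range.

## Robot

A 6-joint arm with a two-finger parallel gripper is mounted at the origin on the work surface. World frame = base frame: x ahead of the robot, y to its left, z up, the work surface at z = 0. Lengths are in m, angles in degrees, forces in N, time in s.
With the tool pointing down it reaches from about 0.35 to 0.725 m from the base axis. Payload 4.3 kg.
Tool frame: the origin (TCP) lies at the very end of the fingers, on their centre line; the grasp point (between the pads) lies 19 mm behind it; z points along the fingers, y is the line along which they close (so a half turn about z gives the same grasp; the last joint's range is limited). The gripper opens to 85 mm and grips with 20 to 120 N. Pads are 22 mm wide; open, the fingers measure 114 mm over their backs; the gripper's body (76 mm by 85 mm) begins 54 mm behind the grasp point. The pads swing forward as they close: fully open they stand 13 mm farther back than shut.
Start: joints at [-74.674, 21.618, 4.641, 73.018, 0, 83.68], TCP at [0.212, -0.534, 0.193] pointing down, gripper open.
Joint ranges: [-156.06, 156.06], [-48.1, 94.91], [-58.44, 69.94], [-101.28, 121.22], [-78.64, 73.56], [-180, 180]. Speed limits (degrees/s): [147.25, 147.25, 180, 180, 180, 180].

## Interface

Orientations are given as [roll, pitch, yaw] about the fixed x, y, z axes, in that order (R = Rz(yaw) Ry(pitch) Rx(roll)).
In Python, from workcell import robot gives the robot as it stands.
- The arm moves only by the tool arm_command, never from a script. Its argument "plan" is a list of rows, each a list of 7 numbers: the shift along the world's x, y, z in m, then the turn, a rotation vector about the world's x, y, z in rad, then the opening, from -1 (shut) to 1 (fully open). A call has 1 to 8 rows; each row shifts and turns the commanded pose from where the row before left it; what a row does not reach is not made up. A row lasts 1/10 s, in which the tool goes at most 50 mm and 8.59 degrees, less where a joint would pass 70% of its speed; a pose out of reach is approached as far as the arm can. A call with a gripper value outside its range is refused whole. The fingers move at their own pace and stop on an object; "grip_force" is the grip in N (left out, the last holds). Time passes only in rows, so rows that do not move let the fingers close. It gives the time, the measured TCP pose, the force, the opening and the grip force at its end, in the units of the state.
- robot.observe(): the state, without advancing time (a new reading comes with each control period).
- robot.snapshot(name): name is "scene" or "top"; returns the picture (384x512x3 uint8, red, green, blue); there is no depth.
- robot.camera_params(name): a dict with "vertical_fov" (degrees; the focal length in pixels is half the picture's height over the tangent of half this angle, whatever the lens; pixels are square), "cx", "cy" (the principal point, pixels), "origin" and "rotation" of the camera in the world. Camera axes: x right, y up, looking along -z (the intrinsics and any distortion apply to the point x, -y, -z); pixel columns grow to the right and rows downward; lengths in m; the calibration is good to about 2 mm. A picture is of the moment at which its call begins. camera_params takes no time and is no camera call.
- robot.finish_job(): hands the job in; it is judged then, once.
The state is a dict: "t": time; "joints": joint angles; "joint_vel": joint speeds; "effort": joint torques, N m; "tool_pos": TCP position; "orientation": TCP orientation; "contact_force": force on the tool from outside, world axes, zero at the start; "torque": the same for the moment, N m; "opening": opening from 0.0 (shut) to 1.0 (fully open); "gripper_force": force on a finger pad.
Only numpy, scipy, OpenCV 4.12 (cv2) and the standard library are available. Lean on these libraries where they do the work, as an engineer would, in place of code of your own. Each camera call takes 0.05 s, during which the arm holds its last target. There are 200 camera calls.

## Working session

There is one attempt and no reset: what is moved stays moved. The work goes in short steps, Python scripts to look and compute and a tool call to move; the robot and the scene stay as the last step left them, time stands still between calls to the robot, and variables do not carry over. Pictures are saved under pics/ and viewed, at most 10 in all, crops included, and the job is handed in when it is done.

Besides the shell and the picture viewer there is one more tool, called after "Request:" as name([rows], argument=value, ...), one row to a line, values as JSON. arm_command: Moves the arm, as the interface text tells. Its arguments: {"type":"object","properties":{"plan":{"type":"array","items":{"type":"array","items":{"type":"number"}}},"grip_force":{"type":"number"}},"required":["plan"]}

```bash
ls; mkdir -p pics; python3 - <<'E'
from workcell import robot
import cv2
for n in("scene","top"):
    im=robot.snapshot(n); cv2.imwrite(f"pics/{n}0.png",im[:,:,::-1]); print(n,robot.camera_params(n))
print(robot.observe())
E
```

```text
pics
scene {'vertical_fov': 45.249595128880635, 'cx': 257.0067670290463, 'cy': 194.03599308989692, 'origin': array([ 1.14660878, -0.77044453,  0.72618417]), 'rotation': array([ 5.57802886e+01, -3.15038118e-02,  3.63353084e+01])}
top {'vertical_fov': 50.74168303342163, 'cx': 256.8979802293707, 'cy': 189.11166890485552, 'origin': array([0.49395691, 0.01465248, 1.08076714]), 'rotation': array([  5.99156804,  -0.87491838, -91.57140425])}
{'t': 0.1, 'joints': array([-7.46740800e+01,  2.16567869e+01,  4.57186467e+00,  7.30192976e+01,
        5.18894981e-05,  8.36789060e+01]), 'joint_vel': array([ 0.00030471, -0.08150095,  0.13733749, -0.01955116,  0.07915298,
        0.04001994]), 'effort': array([ 2.27244582e-04, -4.64691746e+01,  2.70583034e+01,  1.20890522e-02,
       -2.05957454e-04, -1.26934222e-05]), 'tool_pos': array([ 0.21192977, -0.53381685,  0.19247222]), 'orientation': array([-1.79896419e+02, -1.15262000e-02,  2.16470036e+01]), 'contact_force': array([ 0.40922389, -0.49856453, -0.46624603]), 'torque': array([ 0.02311127, -0.00963115, -0.00848461]), 'gripper_force': 0.0, 'opening': 1.000772796074585}
```

View pics/top0.png

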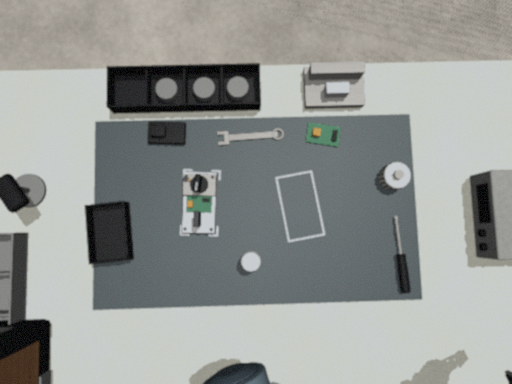

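View pics/scene0.png

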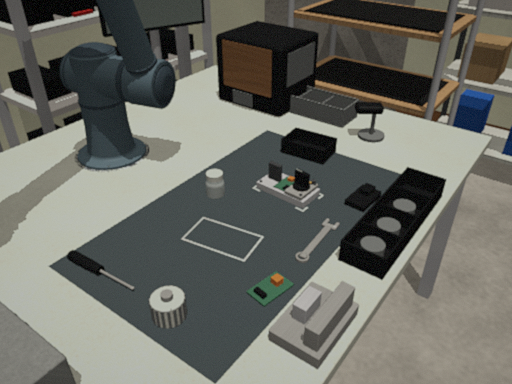

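The top view shows the jig around pixel (199,205) with its knob end up. The test outline is at (300,206), the jar at (250,262) and the wrench at (250,136). Next I'll measure these more closely.

```bash
cat >h.py <<'E'
import numpy as np, cv2
from scipy.spatial.transform import Rotation as R
from workcell import robot
class Cam:
    def __init__(s,n):
        p=robot.camera_params(n); s.f=192/np.tan(np.radians(p["vertical_fov"])/2)
        s.c=np.array([p["cx"],p["cy"]]); s.o=p["origin"]; s.R=R.from_euler("xyz",p["rotation"],degrees=True).as_matrix()
    def proj(s,P):
        q=(np.atleast_2d(P)-s.o)@s.R; return s.c+s.f*np.c_[q[:,0],-q[:,1]]/-q[:,2:]
    def ray(s,uv,z=0.):
        uv=np.atleast_2d(uv).astype(float); d=np.c_[(uv-s.c)/s.f*[1,-1],-np.ones(len(uv))]@s.R.T
        return s.o+d*((z-s.o[2])/d[:,2])[:,None]
E
python3 - <<'E'
from h import *
im=cv2.imread("pics/top0.png"); c=Cam("top")
cv2.imwrite("pics/crop.png",cv2.resize(im[160:250,170:330],None,fx=5,fy=5,interpolation=cv2.INTER_CUBIC))
g=cv2.cvtColor(im,cv2.COLOR_BGR2GRAY)
m=np.zeros_like(g); m[165:250,270:330]=(g[165:250,270:330]>95)
ys,xs=np.nonzero(m); P=c.ray(np.c_[xs,ys])[:,:2].astype(np.float32)
r=cv2.minAreaRect(P); print("test",r,cv2.boxPoints(r))
for n,uv,z in(("jar",(250,262),.07),("jig",(199,203),.022),("handle",(197,218),.075),("knob",(199,184),.083)): print(n,c.ray(uv,z))
E
```

```text
test ((0.557165801525116, -0.11862324923276901), (0.15990638732910156, 0.22571654617786407), 88.23493957519531) [[ 0.44189844 -0.19506234]
 [ 0.6675078  -0.20201468]
 [ 0.67243314 -0.04218416]
 [ 0.44682378 -0.03523181]]
jar [[0.41956897 0.01825145 0.07      ]]
jig [[0.57202017 0.14778569 0.022     ]]
handle [[0.5310637  0.14652304 0.075     ]]
knob [[0.61465621 0.13952466 0.083     ]]
```

View pics/crop.png

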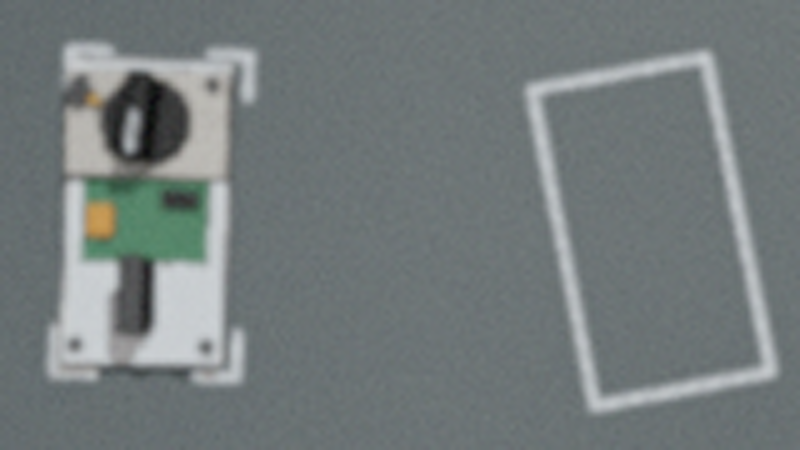

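The crop shows the outline's outer corners at (525,87), (711,50), (778,378) and (593,412). The plate's lower corners are at (62,366) and (224,369). The bridge-top corners are at (66,68), (229,76), (228,180) and (64,177), and the knob's white line is at lower left of the knob.

```bash
python3 - <<'E'
from h import *
c=Cam("top"); U=lambda a:(np.array(a)+.5)/5-.5+[170,160]
im=cv2.imread("pics/top0.png"); g=cv2.cvtColor(im,cv2.COLOR_BGR2GRAY)
s=g[165:250,270:330]; t=(int(np.median(s))+int(s.max()))/2
ys,xs=np.nonzero(s>t); r=cv2.minAreaRect(c.ray(np.c_[xs+270,ys+165])[:,:2].astype(np.float32)); print(t,"test",r)
def show(n,a,z):
    P=c.ray(U(a),z)[:,:2]; e=np.roll(P,-1,0)-P
    print(n,P.round(4).tolist(),"mean",P.mean(0),"len",np.linalg.norm(e,axis=1),"ang",np.degrees(np.arctan2(e[:,1],e[:,0])))
show("test",[(525,87),(711,50),(778,378),(593,412)],0)
show("bridge",[(66,68),(229,76),(228,180),(64,177)],.034)
show("platebot",[(62,366),(224,369)],.022)
show("load",[(63,43),(257,48),(243,384),(49,380)],0)
show("bar top",[(137,258),(137,330)],.075)
show("knob line",[(133,110),(129,155)],.083)
show("knob bar",[(143,75),(137,162)],.083)
print(robot.observe()["t"])
E
```

```text
155.5 test ((0.5598093271255493, -0.11824445426464081), (0.17975419759750366, 0.1030491515994072), 9.379457473754883)
test [[0.6385, -0.0535], [0.6561, -0.1548], [0.479, -0.1832], [0.4638, -0.0841]] mean [ 0.55935744 -0.11890007] len [0.10278836 0.17933285 0.1002809  0.17728918] ang [ -80.13089182 -170.89805089   98.71053528    9.91011032]
bridge [[0.65, 0.1874], [0.6436, 0.1027], [0.5892, 0.1042], [0.593, 0.1889]] mean [0.6189631 0.1457857] len [0.08488333 0.05439903 0.08481109 0.05697631] ang [-94.28684731 178.49559929  87.45295201  -1.51826572]
platebot [[0.4958, 0.1927], [0.4919, 0.1089]] mean [0.49383647 0.15081441] len [0.08391855 0.08391855] ang [-92.63121149  87.36878851]
load [[0.6687, 0.1945], [0.6633, 0.0903], [0.4837, 0.1009], [0.4886, 0.2033]] mean [0.5760796  0.14726029] len [0.10434532 0.17995406 0.10251926 0.18025853] ang [-92.92961869 176.59987818  87.24374691  -2.81875107]
bar top [[0.5479, 0.1463], [0.5123, 0.1467]] mean [0.53010901 0.14653451] len [0.03555014 0.03555014] ang [179.31141779  -0.68858221]
knob line [[0.6208, 0.1464], [0.5985, 0.1486]] mean [0.60964022 0.14748782] len [0.02247055 0.02247055] ang [174.28679485  -5.71320515]
knob bar [[0.6382, 0.1412], [0.5949, 0.1447]] mean [0.61653943 0.14295733] len [0.04345557 0.04345557] ang [175.39021929  -4.60978071]
0.1
```

Test place: (0.5596, -0.1185), yaw 9.4°. Jig: about (0.574, 0.1475), yaw -2.5°, so the handle is about (0.529, 0.149). I'll go in at tool yaw 177.5° to suit joint 6.

Request:
arm_command([
  [0.017,0.037,0,0,0,0.145,1],
  [0.017,0.037,0,0,0,0.145,1],
  [0.017,0.037,0,0,0,0.145,1],
  [0.017,0.037,0,0,0,0.145,1],
  [0.017,0.037,0,0,0,0.145,1],
  [0.017,0.037,0,0,0,0.145,1],
  [0.017,0.037,0,0,0,0.145,1],
  [0.017,0.037,0,0,0,0.145,1],
], grip_force=80)

```text
t: 0.9
tool_pos: [0.3482, -0.2367, 0.193]
orientation: [-180.0, -0.0, 88.4]
contact_force: [0.7, 0.6, 0.2]
opening: 1.001
gripper_force: 0.0
```

Request:
arm_command([
  [0.017,0.037,0,0,0,0.145,1],
  [0.017,0.037,0,0,0,0.145,1],
  [0.017,0.037,0,0,0,0.145,1],
  [0.017,0.037,0,0,0,0.145,1],
  [0.017,0.037,0,0,0,0.145,1],
  [0.017,0.037,0,0,0,0.145,1],
  [0.017,0.037,0,0,0,0.145,1],
  [0.017,0.037,0,0,0,0.145,1],
])

```text
t: 1.7
tool_pos: [0.4842, 0.0592, 0.193]
orientation: [-180.0, -0.0, 154.9]
contact_force: [-0.3, -1.8, -0.2]
opening: 1.001
gripper_force: 0.0
```

Request:
arm_command([
  [0.015,0.03,0,0,0,0.131,1],
  [0.015,0.03,0,0,0,0.131,1],
  [0.015,0.03,0,0,0,0.132,1],
  [0,0,-0.03,0,0,0,1],
  [0,0,-0.03,0,0,0,1],
  [0,0,-0.03,0,0,0,1],
  [0,0,0,0,0,0,1],
  [0,0,0,0,0,0,1],
])

```text
t: 2.5
tool_pos: [0.5283, 0.1474, 0.1032]
orientation: [-180.0, -0.1, 177.1]
contact_force: [0.0, 0.1, 0.2]
opening: 1.006
gripper_force: 0.0
```

```bash
python3 - <<'E'
from h import *
a=robot.snapshot("scene")[:,:,::-1]; cv2.imwrite("pics/s1.png",cv2.resize(a[130:230,200:360],None,fx=5,fy=5,interpolation=cv2.INTER_CUBIC))
o=robot.observe();print(o["tool_pos"],o["joints"])
E
```

```text
[0.52960344 0.14752134 0.10440185] [ 8.95064636e+00  2.10281474e+01 -9.65983034e+00  5.92612476e+01
  4.48752852e-03  1.18100617e+01]
```

View pics/s1.png

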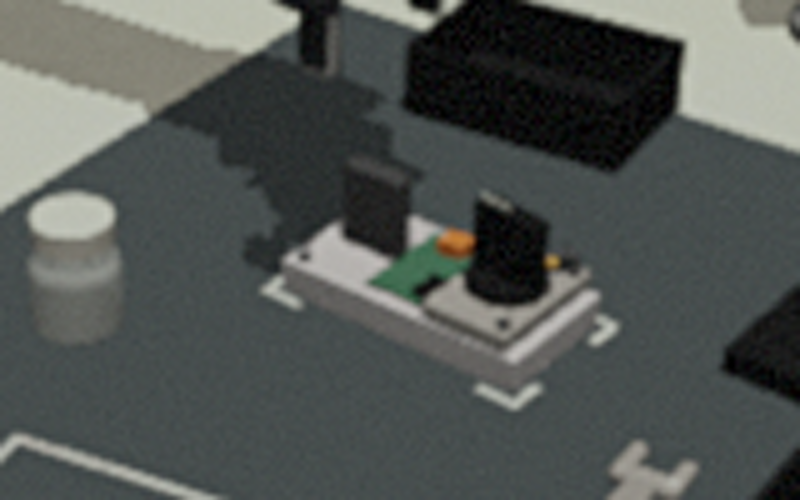

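The crop shows the handle top centred near (378,165), the knob with its white line, and one fingertip at (320,70). I'll check these by projecting into the scene camera.

```bash
python3 - <<'E'
from h import *
c=Cam("scene"); C=lambda P:((c.proj(P)-[200,130]+.5)*5-.5).round(0).tolist()
U=lambda a:(np.array(a)+.5)/5-.5+[200,130]
a=np.radians(-2.5);x=np.array([np.cos(a),np.sin(a),0]);y=np.array([-np.sin(a),np.cos(a),0]);o=np.array([.574,.1475,0])
z=np.array([0,0,1])
print("handle top corners",C([o+x*(-45+i)*1e-3+y*j*1e-3+.075*z for i in(-20,20) for j in(-7,7)]))
print("plate top corners -x-y,+x-y",C([o+x*i*1e-3-y*.042+.022*z for i in(-80,80)]), "bot",C([o+x*i*1e-3-y*.042 for i in(-80,80)]))
print("fingers",C([[.529,.1475+d,.104] for d in(-.05,.05)]))
print("seen handle top",c.ray(U([(345,157),(412,172)]),.075), "plate bot",c.ray(U([(285,268),(510,385)]),0))
print("load corner marks",c.ray(U([(512,409),(620,325),(262,290)]),0))
E
```

```text
handle top corners [[336.0, 165.0], [351.0, 155.0], [393.0, 188.0], [408.0, 178.0]]
plate top corners -x-y,+x-y [[276.0, 262.0], [510.0, 364.0]] bot [[276.0, 294.0], [508.0, 398.0]]
fingers [[318.0, 164.0], [421.0, 92.0]]
seen handle top [[0.50800616 0.15336784 0.075     ]
 [0.54754208 0.16191012 0.075     ]] plate bot [[0.48017569 0.13430406 0.        ]
 [0.64671023 0.11272215 0.        ]]
load corner marks [[0.65907537 0.09475938 0.        ]
 [0.66596418 0.19821299 0.        ]
 [0.48333332 0.10782233 0.        ]]
```

The fingertips show about 80 crop px higher than predicted, so I'll look at the gripper itself.

```bash
python3 - <<'E'
from h import *
a=robot.snapshot("scene")[:,:,::-1]; cv2.imwrite("pics/s2.png",cv2.resize(a[40:190,180:380],None,fx=4,fy=4,interpolation=cv2.INTER_CUBIC))
o=robot.observe();print(o["t"],o["tool_pos"],o["joints"],o["orientation"])
c=Cam("scene");U=lambda P:(c.proj(P)-[180,40]+.5)*4-.5
print(U([[.529,.1475+d,h] for d in(-.05,.05) for h in (.104,.123,.177)]).round())
E
```

```text
2.6 [0.5303442  0.14763396 0.10503319] [ 8.94950267e+00  2.09971464e+01 -9.60759565e+00  5.92495569e+01
  5.62342934e-03  1.18102157e+01] [1.79964675e+02 1.41465816e-01 1.77139251e+02]
[[334. 491.]
 [334. 466.]
 [335. 393.]
 [417. 433.]
 [418. 409.]
 [421. 339.]]
```

View pics/s2.png

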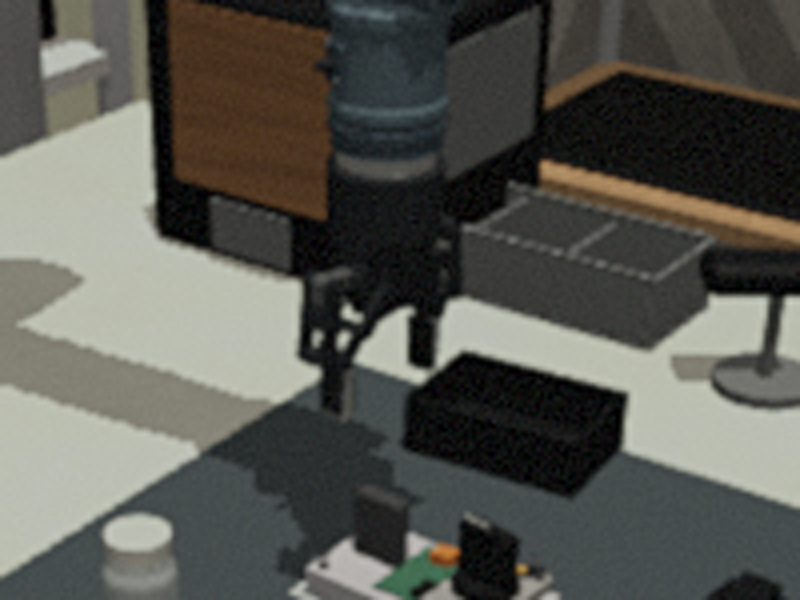

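The fingertips show at (337,415) and (422,365), against predictions of (334,491) and (417,433). The top camera should settle which is right.

```bash
python3 - <<'E'
from h import *
a=robot.snapshot("top")[:,:,::-1]; cv2.imwrite("pics/t2.png",cv2.resize(a[140:300,110:310],None,fx=3.75,fy=3.75,interpolation=cv2.INTER_CUBIC))
c=Cam("top");U=lambda P:(c.proj(P)-[110,140]+.5)*3.75-.5
print(U([[.53,.1475+d,h] for d in(-.05,.05) for h in (.104,.16)]).round())
E
```

```text
[[398. 292.]
 [390. 289.]
 [242. 296.]
 [224. 293.]]
```

View pics/t2.png

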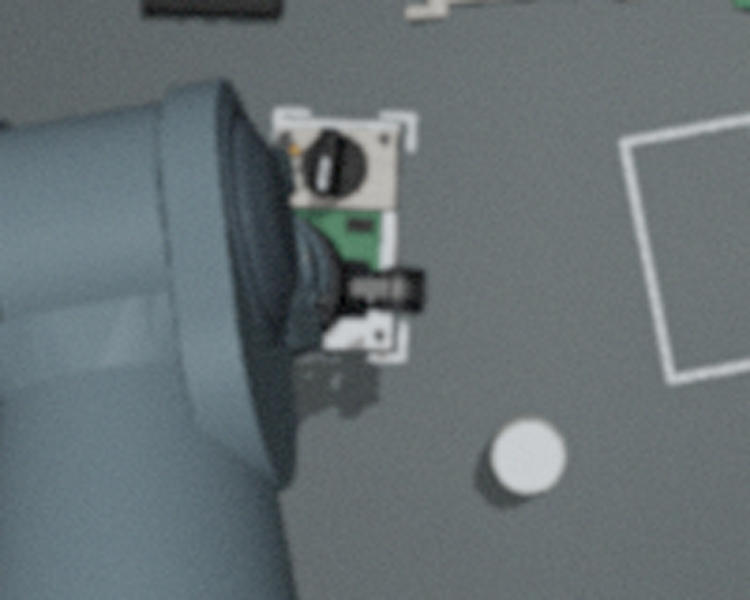

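```bash
python3 - <<'E'
from h import *
c=Cam("scene"); T=Cam("top")
for p in [(337,415),(422,365),(303,355),(385,165),(385,300)]:
    uv=(np.array(p)+.5)/4-.5+[180,40]; P=c.ray(uv,0.)[0]; d=P-c.o; Q=c.o+d*((.53-c.o[0])/d[0]); print(p,Q, ((T.proj(Q)-[110,140]+.5)*3.75-.5).round())
E
```

```text
(337, 415) [0.53       0.09857137 0.16104376] [[388. 289.]]
(422, 365) [0.53     0.199038 0.15686 ] [[223. 293.]]
(303, 355) [0.53       0.0615293  0.21868791] [[445. 283.]]
(385, 165) [0.53       0.14739559 0.31494691] [[263. 280.]]
(385, 300) [0.53       0.1512419  0.22275951] [[285. 287.]]
```

Both cameras agree on the tips' x and y, but they put the fingertips near z = 0.158, about 40 mm higher than reported plus the 13 mm open set-back. I'll go down to the nominal height, which is harmless either way, and check again.

Request:
arm_command([
  [0,0.002,-0.015,0,0,0,1],
  [0,0,-0.015,0,0,0,1],
  [0,0,-0.015,0,0,0,1],
  [0,0,-0.015,0,0,0,1],
  [0,0,0,0,0,0,1],
])

```text
t: 3.15
tool_pos: [0.5287, 0.1493, 0.043]
orientation: [-180.0, -0.1, 177.1]
contact_force: [-0.4, -0.0, 0.6]
opening: 1.003
gripper_force: 0.0
```

```bash
python3 - <<'E'
from h import *
a=robot.snapshot("scene")[:,:,::-1]; cv2.imwrite("pics/s3.png",cv2.resize(a[90:215,200:360],None,fx=5,fy=5,interpolation=cv2.INTER_CUBIC)[:600])
o=robot.observe();print(o["t"],o["tool_pos"],o["contact_force"])
E
```

```text
3.2 [0.52932981 0.14946854 0.04395104] [-0.22997903  0.12048422 -0.39966574]
```

View pics/s3.png

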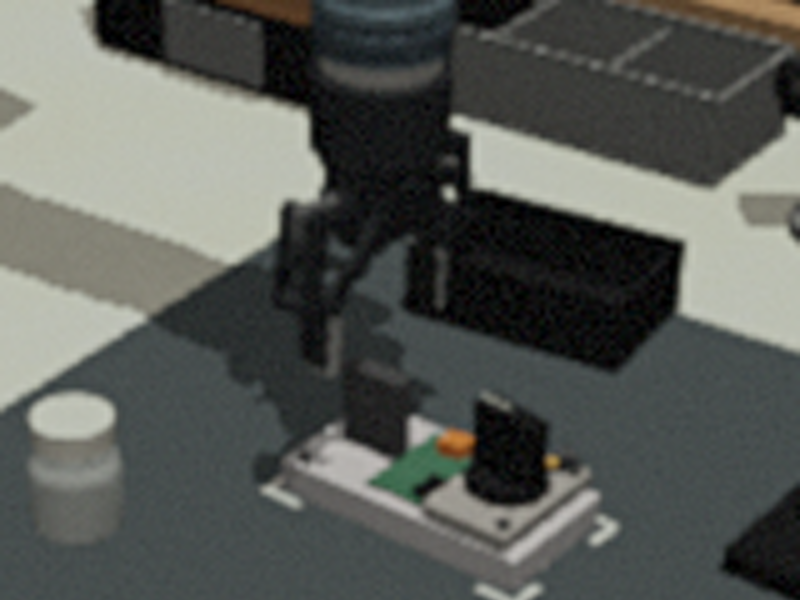

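The tips at (323,372) and (437,308) are still clearly above the handle top at (378,370). So the real tool sits about 42 mm higher than reported. I'll compute the exact offset.

```bash
python3 - <<'E'
from h import *
c=Cam("scene")
for p in [(318,370),(330,376),(437,308)]:
    uv=(np.array(p)+.5)/5-.5+[200,90]; d=c.ray(uv)[0]-c.o; print(p,c.o+d*((.529-c.o[0])/d[0]))
E
```

```text
(318, 370) [0.529      0.09779944 0.10015042]
(330, 376) [0.529     0.1090455 0.0910754]
(437, 308) [0.529      0.21476341 0.0859079 ]
```

Request:
arm_command([
  [0,0,-0.01,0,0,0,1],
  [0,0,-0.01,0,0,0,1],
  [0,0,0,0,0,0,1],
])

```text
t: 3.5
tool_pos: [0.5281, 0.1493, 0.0222]
orientation: [-180.0, -0.1, 177.1]
contact_force: [-0.6, -0.6, 0.8]
opening: 1.003
gripper_force: 0.0
```

Request:
arm_command([
  [0,0,-0.008,0,0,0,1],
  [0,0,-0.008,0,0,0,1],
  [0,0,0,0,0,0,1],
])

```text
t: 3.8
tool_pos: [0.5279, 0.1493, 0.0059]
orientation: [-180.0, -0.1, 177.1]
contact_force: [-1.0, -0.5, 1.1]
opening: 1.002
gripper_force: 0.0
```

```bash
python3 - <<'E'
from h import *
a=robot.snapshot("scene")[:,:,::-1]; cv2.imwrite("pics/s4.png",cv2.resize(a[115:215,230:350],None,fx=6,fy=6,interpolation=cv2.INTER_CUBIC))
o=robot.observe();print(o["t"],o["tool_pos"],o["contact_force"])
E
```

```text
3.85 [0.5282663  0.14938381 0.00649716] [0.22379752 0.14726913 0.04671244]
```

View pics/s4.png

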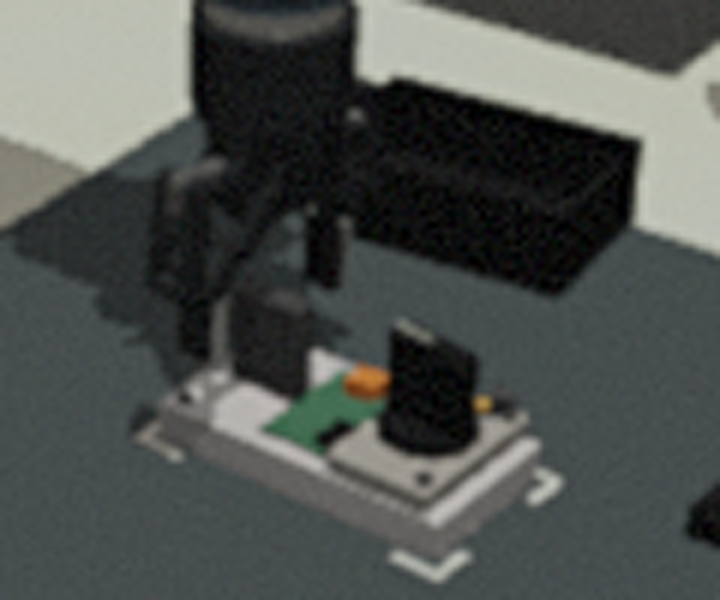

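The fingertips are at (208,370) and (325,285), astride the handle with a tip height of about 0.056, still open. I'll lower 3 mm and close.

Request:
arm_command([
  [0,0,-0.003,0,0,0,0.5],
  [0,0,0,0,0,0,0.0],
  [0,0,0,0,0,0,-0.5],
  [0,0,0,0,0,0,-1],
  [0,0,0,0,0,0,-1],
  [0,0,0,0,0,0,-1],
  [0,0,0,0,0,0,-1],
  [0,0,0,0,0,0,-1],
], grip_force=80)

```text
t: 4.65
tool_pos: [0.5294, 0.15, 0.0048]
orientation: [179.9, 0.0, 177.2]
contact_force: [-1.7, 2.4, 3.5]
opening: 0.151
gripper_force: 79.2
```

Request:
arm_command([
  [0,-0.01,0,0,0,0.005,-1],
  [0,-0.018,0,0,0,0.013,-1],
  [0,-0.018,0,0,0,0.013,-1],
  [0,-0.018,0,0,0,0.013,-1],
  [0,-0.018,0,0,0,0.013,-1],
  [0,-0.018,0,0,0,0.013,-1],
  [0,-0.018,0,0,0,0.013,-1],
  [0,-0.018,0,0,0,0.013,-1],
])

```text
t: 5.45
tool_pos: [0.5297, 0.0147, 0.0048]
orientation: [179.8, 0.1, -177.2]
contact_force: [1.1, 7.3, 3.2]
opening: 0.149
gripper_force: 79.6
```

```bash
python3 - <<'E'
from h import *
for n in("top","scene"): cv2.imwrite(f"pics/{n}_mid.png",robot.snapshot(n)[:,:,::-1])
o=robot.observe();print(o["t"],o["tool_pos"],o["orientation"],o["contact_force"],o["opening"])
E
```

```text
5.55 [0.52965224 0.01089138 0.00479308] [-1.79829402e+02  4.52620591e-02 -1.77516024e+02] [-0.46484844 -3.97530678  6.2291358 ] 0.15034405041271182
```

Request:
arm_command([
  [-0.002,-0.018,0,0,0,0.016,-1],
  [-0.002,-0.019,0,0,0,0.017,-1],
  [-0.002,-0.019,0,0,0,0.017,-1],
  [-0.002,-0.019,0,0,0,0.017,-1],
  [-0.002,-0.019,0,0,0,0.017,-1],
  [-0.002,-0.019,0,0,0,0.017,-1],
  [-0.002,-0.019,0,0,0,0.017,-1],
  [0,-0.005,0,0,0,0.002,-1],
])

```text
t: 6.35
tool_pos: [0.5155, -0.1226, 0.0048]
orientation: [179.8, 0.1, -170.5]
contact_force: [-0.8, 9.9, 11.2]
opening: 0.148
gripper_force: 81.5
```

Request:
arm_command([
  [0,0,0,0,0,0,-1],
  [0,0,0,0,0,0,-1],
])

```text
t: 6.55
tool_pos: [0.5155, -0.123, 0.0047]
orientation: [180.0, 0.0, -170.5]
contact_force: [-0.4, 0.7, 5.8]
opening: 0.153
gripper_force: 80.7
```

```bash
python3 - <<'E'
from h import *
a=robot.snapshot("top")[:,:,::-1];b=robot.snapshot("scene")[:,:,::-1]
A=cv2.resize(a[160:260,260:340],None,fx=5,fy=5,interpolation=cv2.INTER_CUBIC)
B=cv2.resize(b[150:250,170:250],None,fx=5,fy=5,interpolation=cv2.INTER_CUBIC)
cv2.imwrite("pics/p5.png",np.hstack([A,B])); cv2.imwrite("pics/p5t.png",a)
o=robot.observe();print(o["t"],o["tool_pos"],o["orientation"],o["contact_force"],o["opening"])
E
```

```text
6.65 [ 0.51548049 -0.12299917  0.00475855] [-1.79988138e+02  2.86873320e-02 -1.70477907e+02] [-0.88484327  0.98693971  5.71019692] 0.15186074313875778
```

View pics/p5.png

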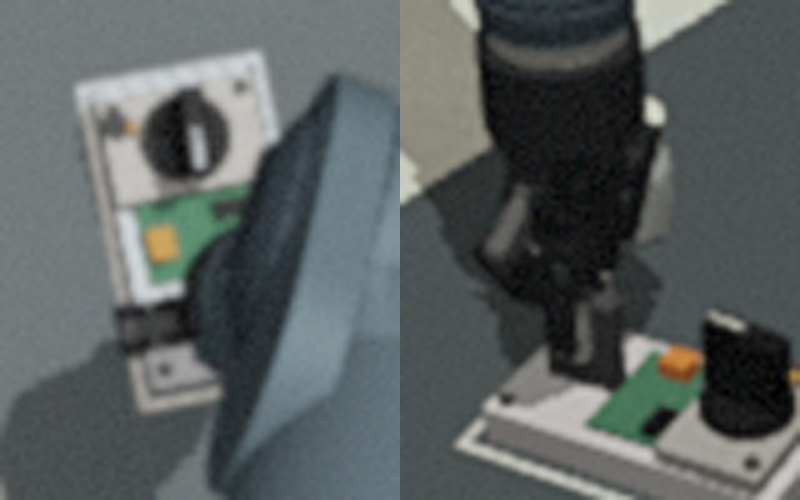

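The jig sits inside the outline. Visible are the outline's left side (77,85)-(140,410), the bridge edge near (95,95)-(117,205) and the plate's lower-left corner near (148,395). I'll compare with the ideal pose numerically and release.

```bash
python3 - <<'E'
from h import *
c=Cam("top");cs=Cam("scene")
def C(P,c=c,o=(260,160)): return ((c.proj(P)-o+.5)*5-.5).round(1).tolist()
def pt(i,j,h,o=(.5596,-.1185),a=9.4):
    a=np.radians(a); return [o[0]+i*np.cos(a)-j*np.sin(a),o[1]+i*np.sin(a)+j*np.cos(a),h]
B=[(.072,.042),(.072,-.042),(.018,.042)]
print("outline",C([pt(i,j,0) for i,j in((.0885,.0505),(.0885,-.0505),(-.0885,.0505))]))
print("bridge",C([pt(i,j,.034) for i,j in B]),"plate -x+y",C([pt(-.08,.042,.022)]),"+x",C([pt(.08,.042,.022),pt(.08,-.042,.022)]))
print("scene plate -x-y top/bot, outline",C([pt(-.08,-.042,.022),pt(-.08,-.042,0),pt(-.0885,-.0505,0)],cs,(170,150)))
E
```

```text
outline [[76.2, 86.6], [259.3, 51.8], [141.2, 411.7]]
bridge [[102.2, 105.6], [259.6, 75.6], [122.6, 207.1]] plate -x+y [[157.9, 393.4]] +x [[97.6, 93.7], [253.1, 64.1]]
scene plate -x-y top/bot, outline [[71.3, 411.8], [75.3, 446.8], [50.9, 451.7]]
```

Request:
arm_command([
  [0,0,0,0,0,0,-0.5],
  [0,0,0,0,0,0,0.2],
  [0,0,0,0,0,0,1],
  [0,0,0,0,0,0,1],
  [0,0,0,0,0,0,1],
  [0,0,0.03,0,0,0,1],
  [0,0,0.04,0,0,0,1],
  [0,0,0.04,0,0,0,1],
])

```text
t: 7.45
tool_pos: [0.5142, -0.1232, 0.115]
orientation: [179.9, -0.1, -170.5]
contact_force: [0.4, -0.7, -0.9]
opening: 0.997
gripper_force: 0.0
```

Released. The jig seems a few mm towards +y, so I'll move aside for a clear measurement.

Request:
arm_command([
  [0,-0.04,0.01,0,0,0,1],
  [0,-0.04,0,0,0,0,1],
  [0,-0.04,0,0,0,0,1],
  [0,-0.04,0,0,0,0,1],
  [-0.02,-0.04,0,0,0,0,1],
  [-0.02,-0.04,0,0,0,0,1],
  [0,0,0,0,0,0,1],
])

```text
t: 8.15
tool_pos: [0.4728, -0.3686, 0.1241]
orientation: [-179.9, -0.1, -170.9]
contact_force: [0.3, 0.6, -0.9]
opening: 0.999
gripper_force: 0.0
```

```bash
python3 - <<'E'
from h import *
a=robot.snapshot("top")[:,:,::-1]
cv2.imwrite("pics/p6t.png",a); cv2.imwrite("pics/p6.png",cv2.resize(a[165:250,265:335],None,fx=7,fy=7,interpolation=cv2.INTER_CUBIC))
cv2.imwrite("pics/p6s.png",robot.snapshot("scene")[:,:,::-1])
o=robot.observe();print(o["t"],o["tool_pos"],o["orientation"],o["joints"])
E
```

```text
8.25 [ 0.47450792 -0.36414941  0.12406199] [ 1.79951439e+02  5.63023868e-03 -1.70615698e+02] [-4.35982766e+01  2.58232442e+01  6.99769965e-01  6.49119099e+01
  3.37321483e-02 -5.29825911e+01]
```

View pics/p6.png

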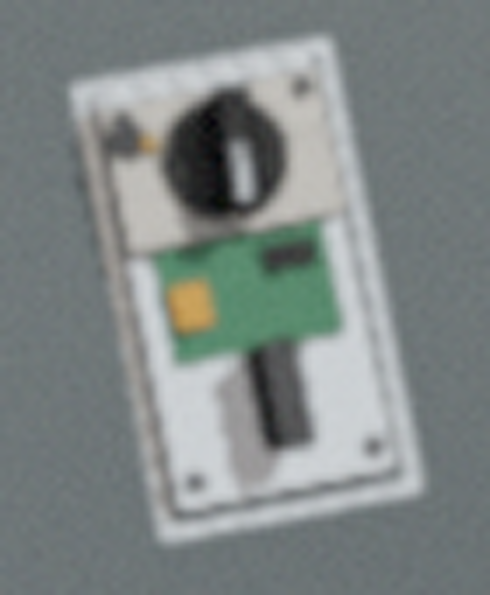

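The outline's outer corners are at (70,85), (332,37), (425,490) and (163,543). The plate's lower corners are at (173,515) and (400,470). The bridge's lower edge runs (128,255)-(343,213), and the knob's white line is at (242,175).

```bash
python3 - <<'E'
from h import *
c=Cam("top"); U=lambda a:(np.array(a)+.5)/7-.5+[265,165]
o=c.ray(U([(70,85),(332,37),(425,490),(163,543)]))[:,:2]; O=o.mean(0)
r=cv2.minAreaRect(o.astype(np.float32)); print("outline",O,r)
a=np.radians(9.4); M=np.array([[np.cos(a),np.sin(a)],[-np.sin(a),np.cos(a)]])
for n,p,z in(("plate",[(173,515),(400,470)],.022),("bridge",[(128,255),(343,213)],.034),("bartop",[(270,345),(292,445)],.075),("knob",[(225,155),(225,155)],.05),("line",[(238,140),(247,200)],.083)):
    P=(c.ray(U(p),z)[:,:2]-O)@M.T; d=P[1]-P[0]; print(n,(P*1000).round(1).tolist(),"mid",(P.mean(0)*1000).round(1),"ang",np.degrees(np.arctan2(d[1],d[0])).round(1))
E
```

```text
outline [ 0.55969893 -0.11886023] ((0.5599420666694641, -0.11914458125829697), (0.17825385928153992, 0.10309538245201111), 9.571945190429688)
plate [[-78.7, 47.1], [-78.6, -39.3]] mid [-78.7   3.9] ang -89.9
bridge [[18.6, 45.6], [18.8, -36.0]] mid [18.7  4.8] ang -89.9
bartop [[-24.8, 6.1], [-60.9, 5.6]] mid [-42.8   5.9] ang -179.2
knob [[47.0, 4.9], [47.0, 4.9]] mid [47.   4.9] ang 0.0
line [[48.5, 3.7], [26.9, 4.9]] mid [37.7  4.3] ang 176.9
```

Yaw is right, but the jig is off by +4.3 mm along its own y and +1.3 mm along its x. I'll regrip and slide it those few millimetres.

Request:
arm_command([
  [0.007,0.04,0,0,0,0,1],
  [0.007,0.04,0,0,0,0,1],
  [0.007,0.04,0,0,0,0,1],
  [0.007,0.04,0,0,0,0,1],
  [0.007,0.04,0,0,0,0,1],
  [0.006,0.041,0,0,0,0,1],
  [0,0,0,0,0,0,1],
  [0,0,0,0,0,0,1],
])

```text
t: 9.05
tool_pos: [0.5161, -0.1203, 0.1244]
orientation: [180.0, -0.0, -170.2]
contact_force: [-0.0, -1.1, -0.2]
opening: 1.003
gripper_force: 0.0
```

Request:
arm_command([
  [0,-0.002,-0.03,0,0,-0.006,1],
  [0,0,-0.03,0,0,0,1],
  [0,0,-0.03,0,0,0,1],
  [0,0,-0.02,0,0,0,1],
  [0,0,-0.01,0,0,0,1],
  [0,0,0,0,0,0,0.2],
  [0,0,0,0,0,0,-0.5],
  [0,0,0,0,0,0,-1],
])

```text
t: 9.85
tool_pos: [0.5175, -0.1252, 0.0057]
orientation: [-179.9, 0.1, -170.8]
contact_force: [-0.0, -0.1, 0.5]
opening: 0.516
gripper_force: 0.0
```

Request:
arm_command([
  [0,0,0,0,0,0,-1],
  [0,0,0,0,0,0,-1],
  [0,0,0,0,0,0,-1],
])

```text
t: 10.15
tool_pos: [0.517, -0.1241, 0.0054]
orientation: [180.0, 0.1, -170.8]
contact_force: [-0.5, 1.6, 5.9]
opening: 0.148
gripper_force: 79.6
```

Request:
arm_command([
  [-0.0005,-0.002,0,0,0,0,-1],
  [-0.0005,-0.0015,0,0,0,0,-1],
  [0,0,0,0,0,0,-1],
  [0,0,0,0,0,0,-1],
])

```text
t: 10.55
tool_pos: [0.5165, -0.1265, 0.0055]
orientation: [179.9, 0.2, -170.7]
contact_force: [0.1, 5.8, 5.7]
opening: 0.152
gripper_force: 79.7
```

Request:
arm_command([
  [-0.0005,-0.001,0,0,0,0,-1],
  [0,0,0,0,0,0,-1],
  [0,0,0,0,0,0,-1],
])

```text
t: 10.85
tool_pos: [0.5163, -0.1275, 0.0055]
orientation: [179.9, 0.2, -170.7]
contact_force: [1.1, 5.8, 4.5]
opening: 0.151
gripper_force: 79.5
```

Release, rise and step aside to measure again.

Request:
arm_command([
  [0,0,0,0,0,0,-0.5],
  [0,0,0,0,0,0,0.2],
  [0,0,0,0,0,0,1],
  [0,0,0,0,0,0,1],
  [0,0,0,0,0,0,1],
  [0,0,0.04,0,0,0,1],
  [0,0,0.04,0,0,0,1],
  [0,-0.02,0.04,0,0,0,1],
])

```text
t: 11.65
tool_pos: [0.5137, -0.1473, 0.1253]
orientation: [179.9, -0.1, -170.7]
contact_force: [1.7, -0.5, -0.1]
opening: 0.999
gripper_force: 0.0
```

Request:
arm_command([
  [0,-0.04,0,0,0,0,1],
  [0,-0.04,0,0,0,0,1],
  [0,-0.04,0,0,0,0,1],
  [0,-0.04,0,0,0,0,1],
  [-0.02,-0.04,0,0,0,0,1],
  [-0.02,-0.04,0,0,0,0,1],
  [0,0,0,0,0,0,1],
])

```text
t: 12.35
tool_pos: [0.4721, -0.3942, 0.1239]
orientation: [-179.9, -0.1, -171.2]
contact_force: [1.2, -0.1, -0.3]
opening: 1.001
gripper_force: 0.0
```

```bash
python3 - <<'E'
from h import *
b=robot.snapshot("top")[:,:,::-1]; cv2.imwrite("pics/p7t.png",b); a=cv2.imread("pics/p6t.png")
g=lambda i:cv2.cvtColor(i,cv2.COLOR_BGR2GRAY)[165:250,265:335].astype(np.float32)
A,B=g(a),g(b)
m=np.zeros_like(A,np.uint8)
c=Cam("top")
ang=np.radians(9.4);O=np.array([.5597,-.1189]);x=np.array([np.cos(ang),np.sin(ang)]);y=np.array([-x[1],x[0]])
# interior incl. knob, board, bar of the jig
q=np.array([np.r_[O+x*i+y*(j+.002),.03] for i,j in((-.07,.03),(-.07,-.03),(.072,-.03),(.072,.03))])
cv2.fillPoly(m,[(c.proj(q)-[265,165]).astype(np.int32)],255)
W=np.eye(2,3,dtype=np.float32)
cc,W=cv2.findTransformECC(cv2.GaussianBlur(A,(3,3),0),cv2.GaussianBlur(B,(3,3),0),W,cv2.MOTION_EUCLIDEAN,(3,200,1e-6),m,1)
p=np.array([[35.,42.]]);d=(p@W[:,:2].T+W[:,2])-p
p0=c.proj(np.r_[O,.03]);w=c.ray(p0+d,.03)-c.ray(p0,.03)
print(cc,"px",d,"world mm",w*1e3,"rot deg",np.degrees(np.arctan2(W[1,0],W[0,0])))
print("jig frame shift mm",w[0,:2]@x*1e3,w[0,:2]@y*1e3)
o=robot.observe();print(o["t"],o["tool_pos"],o["orientation"])
E
```

```text
0.9970139622138724 px [[1.90908535 0.27520993]] world mm [[-0.84860138 -4.9497676   0.        ]] rot deg -0.061271302
jig frame shift mm -1.645632054723465 -4.744704283901593
12.4 [ 0.47320595 -0.39142479  0.12395449] [ 1.79994362e+02 -1.01519619e-02 -1.71088882e+02]
```

The shift was (-1.6, -4.7) mm in the jig frame, so the jig is now within about 0.5 mm and 0.2° of the place. Knob axis is at about (0.604, -0.113) in tool coordinates and the knob angle about 0.05 rad, so tool yaw should be about -173.6°. Moving over it.

Request:
arm_command([
  [0.019,0.04,0,0,0,-0.01,1],
  [0.019,0.04,0,0,0,-0.01,1],
  [0.019,0.04,0,0,0,-0.01,1],
  [0.019,0.04,0,0,0,-0.014,1],
  [0.019,0.04,0,0,0,0,1],
  [0.019,0.04,0,0,0,0,1],
  [0.018,0.04,0,0,0,0,1],
  [0,0,0,0,0,0,1],
])

```text
t: 13.2
tool_pos: [0.6081, -0.1022, 0.1242]
orientation: [179.9, 0.0, -172.9]
contact_force: [-0.0, -0.4, 0.5]
opening: 1.0
gripper_force: 0.0
```

Request:
arm_command([
  [0,0,0,0,0,0,1],
])

```text
t: 13.3
tool_pos: [0.6066, -0.1068, 0.1241]
orientation: [180.0, -0.0, -173.1]
contact_force: [-0.5, -0.7, 1.7]
opening: 0.998
gripper_force: 0.0
```

Request:
arm_command([
  [0,0,-0.02,0,0,0,1],
  [0,0,-0.02,0,0,0,1],
  [0,0,0,0,0,0,1],
  [0,0,0,0,0,0,1],
  [0,0,0,0,0,0,1],
])

```text
t: 13.8
tool_pos: [0.6071, -0.1098, 0.0856]
orientation: [-180.0, 0.1, -173.4]
contact_force: [0.4, 0.9, -0.5]
opening: 1.003
gripper_force: 0.0
```

Request:
arm_command([
  [-0.003,-0.003,-0.02,0,0,-0.004,1],
  [0,0,-0.02,0,0,0,1],
  [0,0,-0.02,0,0,0,1],
  [0,0,-0.01,0,0,0,1],
  [0,0,0,0,0,0,1],
  [0,0,0,0,0,0,1],
  [0,0,0,0,0,0,1],
])

```text
t: 14.5
tool_pos: [0.6049, -0.1124, 0.0158]
orientation: [-179.9, 0.1, -173.6]
contact_force: [-0.8, 0.7, 0.2]
opening: 1.0
gripper_force: 0.0
```

Request:
arm_command([
  [0,0,0,0,0,0,0.4],
  [0,0,0,0,0,0,-0.2],
  [0,0,0,0,0,0,-0.6],
  [0,0,0,0,0,0,-1],
  [0,0,0,0,0,0,-1],
  [0,0,0,0,0,0,-1],
  [0,0,0,0,0,0,-1],
], grip_force=40)

```text
t: 15.2
tool_pos: [0.6038, -0.1123, 0.0145]
orientation: [-180.0, 0.0, -173.6]
contact_force: [0.2, -1.3, 1.3]
opening: 0.155
gripper_force: 44.1
```

Gripped; turning clockwise (negative about z).

Request:
arm_command([
  [0,0,0,0,0,-0.1,-1],
  [0,0,0,0,0,-0.1,-1],
  [0,0,0,0,0,-0.1,-1],
  [0,0,0,0,0,-0.1,-1],
  [0,0,0,0,0,-0.1,-1],
  [0,0,0,0,0,-0.1,-1],
  [0,0,0,0,0,-0.1,-1],
  [0,0,0,0,0,-0.1,-1],
])

```text
t: 16.0
tool_pos: [0.6041, -0.1113, 0.0145]
orientation: [179.9, -0.0, 140.4]
contact_force: [1.7, 1.7, 1.0]
opening: 0.153
gripper_force: 44.0
```

Request:
arm_command([
  [0,0,0,0,0,-0.1,-1],
  [0,0,0,0,0,-0.1,-1],
  [0,0,0,0,0,-0.1,-1],
  [0,0,0,0,0,-0.1,-1],
  [0,0,0,0,0,-0.1,-1],
  [0,0,0,0,0,-0.1,-1],
  [0,0,0,0,0,-0.1,-1],
  [0,0,0,0,0,-0.05,-1],
])

```text
t: 16.8
tool_pos: [0.6049, -0.1109, 0.0145]
orientation: [179.8, -0.1, 97.5]
contact_force: [2.1, 2.4, 0.1]
opening: 0.157
gripper_force: 43.8
```

```bash
python3 - <<'E'
from h import *
o=robot.observe();print(o["t"],o["tool_pos"],o["orientation"],o["contact_force"],o["torque"],o["joints"])
E
```

```text
16.8 [ 0.60493953 -0.11090237  0.01453358] [ 1.79841509e+02 -1.01916571e-01  9.75070988e+01] [2.06509742 2.44143266 0.1449015 ] [ 0.38929984 -0.56215323  0.03147688] [-16.38580499  32.07568163  -6.15507688  51.66561115   0.15737581
  66.10737953]
```

Request:
arm_command([
  [0,0,0,0,0,-0.05,-1],
  [0,0,0,0,0,-0.06,-1],
  [0,0,0,0,0,-0.06,-1],
  [0,0,0,0,0,-0.06,-1],
  [0,0,0,0,0,-0.06,-1],
  [0,0,0,0,0,-0.06,-1],
  [0,0,0,0,0,-0.06,-1],
  [0,0,0,0,0,-0.06,-1],
])

```text
t: 17.6
tool_pos: [0.6038, -0.1127, 0.0145]
orientation: [180.0, 0.1, 70.6]
contact_force: [-0.6, -2.3, 0.7]
opening: 0.157
gripper_force: 44.0
```

Request:
arm_command([
  [0,0,0,0,0,-0.06,-1],
  [0,0,0,0,0,-0.06,-1],
  [0,0,0,0,0,-0.06,-1],
  [0,0,0,0,0,-0.06,-1],
  [0,0,0,0,0,-0.06,-1],
  [0,0,0,0,0,-0.06,-1],
  [0,0,0,0,0,-0.05,-1],
  [0,0,0,0,0,0,-1],
])

```text
t: 18.4
tool_pos: [0.6042, -0.1129, 0.0145]
orientation: [179.9, 0.0, 47.2]
contact_force: [1.7, -1.7, -0.3]
opening: 0.159
gripper_force: 43.9
```

```bash
python3 - <<'E'
from h import *
o=robot.observe();print(o["t"],o["tool_pos"],o["orientation"],o["contact_force"],o["torque"],o["joints"])
E
```

```text
18.4 [ 0.60424486 -0.1128688   0.01452223] [1.79893007e+02 2.10262614e-02 4.71786170e+01] [ 1.69327069 -1.72951936 -0.2572412 ] [-0.48069124 -0.30122314 -0.05117513] [-1.64533503e+01  3.20721101e+01 -6.16303216e+00  5.16783345e+01
 -6.63581538e-02  1.16367963e+02]
```

Turned 139°, so the knob is at about 2.48 rad. Releasing and stepping aside.

Request:
arm_command([
  [0,0,0,0,0,0,-0.5],
  [0,0,0,0,0,0,0.2],
  [0,0,0,0,0,0,1],
  [0,0,0,0,0,0,1],
  [0,0,0,0,0,0,1],
  [0,0,0.03,0,0,0,1],
  [0,0,0.04,0,0,0,1],
  [0,0,0.04,0,0,0,1],
])

```text
t: 19.2
tool_pos: [0.6028, -0.1116, 0.125]
orientation: [-179.9, 0.0, 47.2]
contact_force: [0.8, -0.2, 0.6]
opening: 1.0
gripper_force: 0.0
```

Request:
arm_command([
  [-0.02,-0.04,0.01,0,0,0,1],
  [-0.02,-0.04,0,0,0,0,1],
  [-0.02,-0.04,0,0,0,0,1],
  [-0.02,-0.04,0,0,0,0,1],
  [-0.02,-0.04,0,0,0,0,1],
  [-0.02,-0.04,0,0,0,0,1],
  [-0.02,-0.04,0,0,0,0,1],
  [0,0,0,0,0,0,1],
])

```text
t: 20.0
tool_pos: [0.461, -0.397, 0.1342]
orientation: [179.9, 0.1, 46.8]
contact_force: [-0.3, 0.9, 0.8]
opening: 1.002
gripper_force: 0.0
```

```bash
python3 - <<'E'
from h import *
b=robot.snapshot("top")[:,:,::-1]; cv2.imwrite("pics/p8t.png",b); a=cv2.imread("pics/p7t.png"); a0=cv2.imread("pics/top0.png")
g=lambda i:cv2.GaussianBlur(cv2.cvtColor(i,cv2.COLOR_BGR2GRAY)[165:250,265:335].astype(np.float32),(3,3),0)
A,B=g(a),g(b); c=Cam("top")
ang=np.radians(9.4);O=np.array([.5594,-.1193]);x=np.array([np.cos(ang),np.sin(ang)]);y=np.array([-x[1],x[0]])
m=np.zeros(A.shape,np.uint8)
q=np.array([np.r_[O+x*i+y*j,.022] for i,j in((-.08,.042),(-.08,-.042),(.016,-.042),(.016,.042))])
cv2.fillPoly(m,[(c.proj(q)-[265,165]).round().astype(np.int32)],255)
W=np.eye(2,3,dtype=np.float32)
cc,W=cv2.findTransformECC(A,B,W,cv2.MOTION_EUCLIDEAN,(3,300,1e-6),m,1)
p0=c.proj(np.r_[O,.03]);p=p0-[265,165];d=(p@W[:,:2].T+W[:,2])-p
w=c.ray(p0+d,.03)-c.ray(p0,.03)
print(cc,"shift mm",w*1e3,"rot cw deg",np.degrees(np.arctan2(W[1,0],W[0,0])))
# white line on the knob: bright pixels near the knob axis
K=np.r_[O+x*.045,.083]; k=c.proj(K)[0]
for n,i in(("before",a),("after",b)):
    gg=cv2.cvtColor(i,cv2.COLOR_BGR2GRAY); yy,xx=np.mgrid[:384,:512]; s=(np.hypot(xx-k[0],yy-k[1])<8)&(gg>110)
    P=c.ray(np.c_[xx[s],yy[s]],.083)[:,:2]-K[:2]; v=P.mean(0); L=np.array([v@x,v@y]); print(n,s.sum(),"line centroid jig mm",L*1e3,"knob cw rad",np.arctan2(L[1],-L[0]))
    print(gg[int(k[1])-9:int(k[1])+10,int(k[0])-9:int(k[0])+10])
# bystanders moved?
D=cv2.absdiff(cv2.GaussianBlur(a0,(3,3),0),cv2.GaussianBlur(b,(3,3),0)).max(2)>45
n,l,st,ce=cv2.connectedComponentsWithStats(D.astype(np.uint8)); print([(s[:5].tolist()) for s in st[1:] if s[4]>12])
o=robot.observe();print(o["t"],o["tool_pos"])
E
```

```text
Traceback (most recent call last):
cv2.error: OpenCV(4.12.0) /io/opencv/modules/video/src/ecc.cpp:589: error: (-7:Iterations do not converge) The algorithm stopped before its convergence. The correlation is going to be minimized. Images may be uncorrelated or non-overlapped in function 'findTransformECC'
```

```bash
python3 - <<'E'
from h import *
b=cv2.imread("pics/p8t.png"); a=cv2.imread("pics/p7t.png"); a0=cv2.imread("pics/top0.png")
G=lambda i:cv2.cvtColor(i,cv2.COLOR_BGR2GRAY); c=Cam("top")
ang=np.radians(9.4);O=np.array([.5594,-.1193]);x=np.array([np.cos(ang),np.sin(ang)]);y=np.array([-x[1],x[0]])
K=np.r_[O+x*.045,.083]; k=c.proj(K)[0]
for n,i in(("before",a),("after",b)):
    gg=G(i); yy,xx=np.mgrid[:384,:512]; s=(np.hypot(xx-k[0],yy-k[1])<8)&(gg>110)
    P=c.ray(np.c_[xx[s],yy[s]],.083)[:,:2]-K[:2]; v=P.mean(0); L=np.array([v@x,v@y]); print(n,s.sum(),L*1e3,"cw rad",np.arctan2(L[1],-L[0]))
D=cv2.absdiff(cv2.GaussianBlur(a,(3,3),0),cv2.GaussianBlur(b,(3,3),0)).max(2)
n,l,st,ce=cv2.connectedComponentsWithStats((D>35).astype(np.uint8)); print("vs p7",[s.tolist() for s in st[1:] if s[4]>10])
D=cv2.absdiff(cv2.GaussianBlur(a0,(3,3),0),cv2.GaussianBlur(b,(3,3),0)).max(2)
n,l,st,ce=cv2.connectedComponentsWithStats((D>35).astype(np.uint8)); print("vs start",[s.tolist() for s in st[1:] if s[4]>10])
# patch tracking
for name,(i,j,h) in dict(board=(0,0,.025),bar=(-.045,0,.075),low=(-.06,0,.022),bridge=(.03,0,.034)).items():
    p=c.proj(np.r_[O+x*i+y*j,h])[0].round().astype(int); T=cv2.resize(G(a)[p[1]-9:p[1]+10,p[0]-14:p[0]+15],None,fx=8,fy=8,interpolation=cv2.INTER_CUBIC)
    S=cv2.resize(G(b)[p[1]-15:p[1]+16,p[0]-20:p[0]+21],None,fx=8,fy=8,interpolation=cv2.INTER_CUBIC)
    r=cv2.matchTemplate(S,T,cv2.TM_CCOEFF_NORMED); _,v,_,q=cv2.minMaxLoc(r); print(name,p,v,np.array(q)/8-6)
E
```

```text
before 42 [-2.43679854 -7.09856635] cw rad -1.2401203045912808
after 52 [ 9.44276302 -3.1001005 ] cw rad -2.8243749615046534
vs p7 [[301, 173, 9, 3, 19], [293, 177, 10, 9, 54], [280, 178, 10, 6, 46], [283, 185, 7, 3, 17], [299, 187, 10, 9, 54], [282, 195, 16, 42, 241], [303, 196, 19, 38, 271], [302, 202, 7, 4, 19], [494, 205, 18, 20, 197], [463, 212, 12, 7, 70], [291, 214, 21, 20, 295], [484, 216, 7, 6, 15], [281, 218, 5, 18, 58], [451, 218, 11, 5, 32], [476, 218, 8, 6, 32], [410, 224, 102, 54, 1667], [486, 226, 8, 5, 25], [492, 232, 7, 6, 24], [399, 243, 7, 7, 29], [405, 250, 8, 12, 65], [359, 253, 26, 19, 126], [337, 274, 22, 16, 59], [380, 288, 8, 8, 18], [453, 295, 59, 89, 1121], [274, 301, 58, 62, 199], [377, 301, 3, 7, 12], [311, 310, 66, 67, 266], [202, 358, 40, 26, 112], [268, 364, 5, 6, 13], [258, 371, 9, 9, 17], [301, 377, 28, 7, 139], [206, 380, 6, 4, 15]]
vs start [[182, 171, 35, 62, 1342], [183, 176, 3, 4, 12], [283, 176, 32, 61, 1141], [280, 188, 2, 9, 13], [192, 196, 5, 3, 13], [202, 198, 8, 4, 27], [302, 202, 7, 5, 30], [197, 212, 3, 14, 36], [421, 212, 91, 66, 2895], [296, 216, 3, 14, 38], [477, 216, 10, 8, 51], [281, 218, 6, 18, 65], [399, 243, 7, 11, 44], [268, 251, 127, 133, 5393], [464, 314, 48, 70, 1743], [401, 351, 67, 33, 1014], [208, 359, 60, 25, 1157], [179, 377, 11, 7, 48]]
board [301 205] 0.6930299997329712 [-3.625  1.5  ]
bar [307 222] 0.7184475064277649 [-6.   0.5]
low [306 228] 0.6747263073921204 [-6.  0.]
bridge [299 194] 0.793911337852478 [0.375 0.375]
```

The jig itself swung about the knob when the detent resisted. I'll estimate the rotation numerically.

```bash
cat >>h.py <<'E'
def jig_motion(a,b,O=np.array([.5594,-.1193]),yaw=9.4,angs=range(-30,31,3)):
    """Euclidean motion of the jig's plate (without knob) between two top pictures, by ECC with several starts."""
    c=Cam("top"); g=lambda i:cv2.GaussianBlur(cv2.cvtColor(i,cv2.COLOR_BGR2GRAY).astype(np.float32),(3,3),0)
    A,B=g(a),g(b); t=np.radians(yaw); x=np.array([np.cos(t),np.sin(t)]); y=np.array([-x[1],x[0]])
    m=np.zeros(A.shape,np.uint8)
    q=np.array([np.r_[O+x*i+y*j,.022] for i,j in((-.076,.038),(-.076,-.038),(.018,-.038),(.018,.038))])
    cv2.fillPoly(m,[c.proj(q).round().astype(np.int32)],255)
    k=c.proj(np.r_[O+x*.045,.034])[0]; best=(-1,None)
    for r in angs:
        W=cv2.getRotationMatrix2D(k.tolist(),-r,1).astype(np.float32)
        try: cc,W=cv2.findTransformECC(A,B,W,cv2.MOTION_EUCLIDEAN,(3,200,1e-6),m,1)
        except cv2.error: continue
        if cc>best[0]: best=(cc,W)
    cc,W=best; P=np.array([np.r_[O+x*i,.022] for i in(-.08,0,.08)])
    Q=c.ray(c.proj(P)@W[:,:2].T+W[:,2],.022)[:,:2]; d=Q[2]-Q[0]
    return cc,Q[1],np.degrees(np.arctan2(d[1],d[0]))
E
python3 - <<'E'
from h import *
a,b=[cv2.imread(f"pics/p{i}t.png") for i in(7,8)]
cc,C,yaw=jig_motion(a,b); print(cc,C,yaw)
t=np.radians(yaw);x=np.array([np.cos(t),np.sin(t)]);c=Cam("top")
print("knob axis",C+.045*x,"handle",C-.045*x)
gg=cv2.cvtColor(b,cv2.COLOR_BGR2GRAY)
k=c.proj(np.r_[C+.045*x,.083])[0]; print(k); u,v=k.round().astype(int); print(gg[v-12:v+13,u-12:u+13])
E
```

```text
0.966151586196469 [ 0.55753204 -0.10894341] -4.948467529485075
knob axis [ 0.60236431 -0.1128251 ] handle [ 0.51269977 -0.10506172]
[300.86037086 186.32752275]
[[171 176 183 184 189 191 190 187 182 180 181 172 160 147 138 132 130 124
  119 119 127 161 186 182 149]
 [201 204 201 204 199 190 185 174 168 158 157 145 140 134 130 132 130 125
  123 123 130 159 189 186 158]
 [207 206 204 203 198 192 191 187 181 180 177 172 170 168 170 172 171 165
  163 165 167 182 194 197 180]
 [200 199 200 196 197 195 193 192 192 190 190 187 186 190 193 196 196 191
  188 187 189 197 202 206 199]
 [190 189 192 189 190 189 186 174 169 168 171 173 176 179 188 191 191 188
  186 186 188 193 196 198 197]
 [186 188 187 187 186 184 170 149 131 129 128 135 151 164 174 184 188 191
  189 189 187 187 177 169 175]
 [179 185 183 180 173 162 140 120 102  83  74  80  98 111 136 162 181 188
  190 191 188 173 146 123 138]
 [164 178 171 163 147 117 119 145 140 104  67  54  57  67  80 116 152 178
  188 189 186 162 121 104 132]
 [151 167 153 137 118  82 117 156 170 148 105  69  52  57  60  76 109 151
  176 187 186 174 145 144 
[... 985 characters left out ...]
35  43  36  26  25  10  21  30  37  64
  101 150 182 189 190 189 187]
 [187 175 140  97  56  42  38  37  38  35  32  27  20  20   2  20  45  95
  141 177 186 191 190 190 189]
 [191 186 172 134  84  53  44  44  42  33  32  33  34  29  22  36  86 140
  175 186 192 190 190 190 188]
 [188 189 185 167 130  95  73  53  44  28  34  41  40  43  59  89 139 169
  186 191 189 190 189 188 187]
 [188 187 188 184 169 150 120  87  64  49  49  52  61  89 128 151 170 187
  188 190 188 188 189 188 185]
 [184 186 185 187 182 179 163 132 101  92  90  89 108 137 167 181 188 188
  189 187 190 188 188 191 186]
 [160 160 163 164 166 165 162 137 112 109 108 110 127 152 175 177 182 184
  184 184 183 184 186 185 186]]
```

The jig swung to yaw -4.9°, and the knob is at about 2.23 rad relative to it (past the crest). I'd rather click it properly with the jig lined up: turn the knob back while pressing down to hold the jig, realign, then turn again under pressure.

Request:
arm_command([
  [0.02,0.04,0,0,0,0,1],
  [0.02,0.04,0,0,0,0,1],
  [0.02,0.04,0,0,0,0,1],
  [0.02,0.04,0,0,0,0,1],
  [0.02,0.04,0,0,0,0,1],
  [0.02,0.04,0,0,0,0,1],
  [0.02,0.04,-0.02,0,0,0,1],
  [0,0,-0.02,0,0,0,1],
])

```text
t: 20.85
tool_pos: [0.6065, -0.105, 0.0947]
orientation: [179.9, -0.2, 47.7]
contact_force: [-0.1, -0.8, -0.9]
opening: 1.002
gripper_force: 0.0
```

Request:
arm_command([
  [0,0,0,0,0,0,1],
  [0,0,0,0,0,0,1],
  [0,0,0,0,0,0,1],
])

```text
t: 21.15
tool_pos: [0.604, -0.1125, 0.0955]
orientation: [179.9, -0.0, 47.2]
contact_force: [-0.5, -0.4, 0.6]
opening: 1.001
gripper_force: 0.0
```

Request:
arm_command([
  [0,0,-0.03,0,0,0,1],
  [0,0,-0.03,0,0,0,1],
  [0,0,-0.02,0,0,0,1],
  [0,0,0,0,0,0,0.2],
  [0,0,0,0,0,0,-0.6],
  [0,0,0,0,0,0,-1],
  [0,0,0,0,0,0,-1],
  [0,0,0,0,0,0,-1],
], grip_force=70)

```text
t: 21.95
tool_pos: [0.6047, -0.1123, 0.0158]
orientation: [179.9, -0.1, 47.2]
contact_force: [-1.7, 1.0, 21.4]
opening: 0.149
gripper_force: 70.2
```

Request:
arm_command([
  [0,0,-0.001,0,0,0,-1],
  [0,0,-0.001,0,0,0,-1],
  [0,0,0,0,0,0,-1],
  [0,0,0,0,0,0,-1],
])

```text
t: 22.35
tool_pos: [0.6048, -0.1124, 0.0158]
orientation: [179.8, -0.1, 47.2]
contact_force: [-5.9, 0.9, 15.4]
opening: 0.154
gripper_force: 70.4
```

Request:
arm_command([
  [0,0,-0.002,0,0,0,-1],
  [0,0,-0.002,0,0,0,-1],
  [0,0,0,0,0,0,-1],
  [0,0,0,0,0,0,-1],
])

```text
t: 22.75
tool_pos: [0.605, -0.1124, 0.0156]
orientation: [179.7, -0.1, 47.2]
contact_force: [-12.9, 3.3, 37.7]
opening: 0.147
gripper_force: 73.8
```

Request:
arm_command([
  [0,0,0.001,0,0,0.07,-1],
  [0,0,0,0,0,0.07,-1],
  [0,0,0,0,0,0.07,-1],
  [0,0,0,0,0,0.07,-1],
  [0,0,0,0,0,0.07,-1],
  [0,0,0,0,0,0.07,-1],
  [0,0,0,0,0,0.07,-1],
  [0,0,0,0,0,0.07,-1],
])

```text
t: 23.55
tool_pos: [0.604, -0.112, 0.0156]
orientation: [179.8, 0.0, 79.5]
contact_force: [-13.4, 4.0, 36.0]
opening: 0.154
gripper_force: 73.2
```

Request:
arm_command([
  [0,0,0,0,0,0.07,-1],
  [0,0,0,0,0,0.07,-1],
  [0,0,0,0,0,0.07,-1],
  [0,0,0,0,0,0.07,-1],
  [0,0,0,0,0,0.07,-1],
  [0,0,0,0,0,0.07,-1],
  [0,0,0.001,0,0,0,-1],
  [0,0,0.002,0,0,0,-1],
])

```text
t: 24.35
tool_pos: [0.6031, -0.1119, 0.0159]
orientation: [180.0, 0.1, 103.4]
contact_force: [-5.0, 0.8, 8.1]
opening: 0.151
gripper_force: 69.2
```

Request:
arm_command([
  [0,0,0.002,0,0,0,-1],
  [0,0,0,0,0,0,-0.5],
  [0,0,0,0,0,0,0.2],
  [0,0,0,0,0,0,1],
  [0,0,0,0,0,0,1],
  [0,0,0,0,0,0,1],
  [0,0,0.04,0,0,0,1],
  [0,0,0.04,0,0,0,1],
])

```text
t: 25.15
tool_pos: [0.6019, -0.1115, 0.0935]
orientation: [-179.8, -0.1, 103.3]
contact_force: [0.8, -0.3, -0.2]
opening: 0.998
gripper_force: 0.0
```

Request:
arm_command([
  [-0.02,-0.04,0.03,0,0,0,1],
  [-0.02,-0.04,0,0,0,0,1],
  [-0.02,-0.04,0,0,0,0,1],
  [-0.02,-0.04,0,0,0,0,1],
  [-0.02,-0.04,0,0,0,0,1],
  [-0.02,-0.04,0,0,0,0,1],
  [-0.02,-0.04,0,0,0,0,1],
  [0,0,0,0,0,0,1],
])

```text
t: 25.95
tool_pos: [0.4626, -0.3943, 0.122]
orientation: [-179.9, 0.1, 103.0]
contact_force: [0.4, 1.1, -0.2]
opening: 1.0
gripper_force: 0.0
```

```bash
cat >>h.py <<'E'
def report(name):
    """Save a top picture, print jig pose and knob angle, return nothing."""
    b=robot.snapshot("top")[:,:,::-1].copy(); cv2.imwrite(f"pics/{name}.png",b); c=Cam("top")
    cc,C,yaw=jig_motion(cv2.imread("pics/p7t.png"),b); t=np.radians(yaw); x=np.array([np.cos(t),np.sin(t)])
    print("ecc",cc,"jig",C,yaw,"handle",C-.045*x,"knob",C+.045*x)
    k=np.r_[C+.045*x,.083]; p=c.proj(k)[0]; g=cv2.cvtColor(b,cv2.COLOR_BGR2GRAY); yy,xx=np.mgrid[:384,:512]
    s=(np.hypot(xx-p[0],yy-p[1])<8)&(g>115); P=c.ray(np.c_[xx[s],yy[s]],.083)[:,:2]-k[:2]
    n,l,st,ce=cv2.connectedComponentsWithStats(s.astype(np.uint8))
    for i in range(1,n):
        q=np.argwhere(l==i)[:,::-1]
        if len(q)<6: continue
        Q=c.ray(q,.083)[:,:2]-k[:2]; w=np.linalg.svd(Q-Q.mean(0))[2][0]; w*=np.sign(w@Q.mean(0)) or 1
        print(" white blob n",len(q),"centroid mm",Q.mean(0)*1e3,"knob cw rad",(np.pi-(np.arctan2(w[1],w[0])-t))%(2*np.pi))
    o=robot.observe(); print(o["t"],o["tool_pos"],o["orientation"],o["joints"][5])
E
python3 -c "
from h import *
report('p9t')"
```

```text
ecc 0.9692021124409084 jig [ 0.55758649 -0.10880879] -4.8671840537542845 handle [ 0.51274876 -0.10499071] knob [ 0.60242422 -0.11262687]
 white blob n 13 centroid mm [16.22422459 -5.78318017] knob cw rad 4.956034268658624
 white blob n 19 centroid mm [-1.38731309  8.4144775 ] knob cw rad 1.3375812617994072
26.0 [ 0.46374472 -0.39158898  0.12194321] [1.79989850e+02 1.50575126e-02 1.03084814e+02] 30.75036418723986
```

Pressing works: the jig stayed put and the knob is back at about 1.3 rad, before the ball. Now I'll realign the jig by its handle.

Request:
arm_command([
  [0.006,0.036,0,0,0,0.14,1],
  [0.006,0.036,0,0,0,0.14,1],
  [0.006,0.036,0,0,0,0.14,1],
  [0.006,0.036,0,0,0,0.14,1],
  [0.006,0.036,0,0,0,0.14,1],
  [0.006,0.036,0,0,0,0.14,1],
  [0.006,0.036,0,0,0,0.14,1],
  [0.007,0.034,0,0,0,0.14,1],
])

```text
t: 26.8
tool_pos: [0.5139, -0.0999, 0.1222]
orientation: [180.0, -0.0, 168.0]
contact_force: [1.1, 0.4, 0.1]
opening: 1.002
gripper_force: 0.0
```

Request:
arm_command([
  [0,0,0,0,0,0.137,1],
  [0,0,-0.03,0,0,0,1],
  [0,0,0,0,0,0,1],
  [0,0,0,0,0,0,1],
  [0,0,0,0,0,0,1],
])

```text
t: 27.3
tool_pos: [0.5145, -0.103, 0.0931]
orientation: [180.0, 0.1, 175.4]
contact_force: [-1.1, -0.4, 0.5]
opening: 0.998
gripper_force: 0.0
```

Request:
arm_command([
  [0,-0.003,-0.03,0,0,0,1],
  [0,0,-0.03,0,0,0,1],
  [0,0,-0.02,0,0,0,1],
  [0,0,-0.007,0,0,0,1],
  [0,0,0,0,0,0,0.2],
  [0,0,0,0,0,0,-0.5],
  [0,0,0,0,0,0,-1],
  [0,0,0,0,0,0,-1],
], grip_force=80)

```text
t: 28.1
tool_pos: [0.5152, -0.1065, 0.0064]
orientation: [-180.0, 0.1, 175.4]
contact_force: [-0.7, 0.8, -0.6]
opening: 0.331
gripper_force: 0.0
```

Request:
arm_command([
  [0,0,0,0,0,0,-1],
  [0,0,0,0,0,0,-1],
])

```text
t: 28.3
tool_pos: [0.5148, -0.1066, 0.0062]
orientation: [-180.0, 0.1, 175.4]
contact_force: [-0.8, -0.3, 5.5]
opening: 0.149
gripper_force: 79.6
```

Request:
arm_command([
  [0,-0.002,0,0,0,0.035,-1],
  [0.001,-0.004,0,0,0,0.045,-1],
  [0.001,-0.005,0,0,0,0.055,-1],
  [0.001,-0.005,0,0,0,0.055,-1],
  [0,-0.005,0,0,0,0.055,-1],
  [0,0,0,0,0,0,-1],
  [0,0,0,0,0,0,-1],
  [0,0,0,0,0,0,-1],
])

```text
t: 29.1
tool_pos: [0.5166, -0.126, 0.0062]
orientation: [179.9, 0.0, -170.5]
contact_force: [-4.7, 2.7, 9.9]
opening: 0.149
gripper_force: 80.3
```

Request:
arm_command([
  [0.001,-0.001,0,0,0,-0.002,-1],
  [0,0,0,0,0,0,-1],
  [0,0,0,0,0,0,-1],
])

```text
t: 29.4
tool_pos: [0.5167, -0.1261, 0.0062]
orientation: [179.8, -0.1, -170.6]
contact_force: [-6.7, 6.2, 13.0]
opening: 0.15
gripper_force: 80.7
```

Request:
arm_command([
  [0,0,0,0,0,0,-0.5],
  [0,0,0,0,0,0,0.2],
  [0,0,0,0,0,0,1],
  [0,0,0,0,0,0,1],
  [0,0,0,0,0,0,1],
  [0,0,0.04,0,0,0,1],
  [0,0,0.04,0,0,0,1],
  [0,-0.02,0.04,0,0,0,1],
])

```text
t: 30.2
tool_pos: [0.5172, -0.1464, 0.1261]
orientation: [179.9, -0.1, -170.6]
contact_force: [0.7, -1.6, -0.8]
opening: 0.999
gripper_force: 0.0
```

Request:
arm_command([
  [0,-0.04,0,0,0,-0.14,1],
  [0,-0.04,0,0,0,-0.14,1],
  [0,-0.04,0,0,0,-0.14,1],
  [0,-0.04,0,0,0,-0.14,1],
  [-0.02,-0.04,0,0,0,-0.14,1],
  [-0.02,-0.04,0,0,0,-0.14,1],
  [0,0,0,0,0,-0.14,1],
  [0,0,0,0,0,-0.14,1],
])

```text
t: 31.0
tool_pos: [0.477, -0.3899, 0.1247]
orientation: [180.0, -0.0, 124.6]
contact_force: [-0.8, -0.1, -0.1]
opening: 1.005
gripper_force: 0.0
```

```bash
python3 -c "
from h import *
report('p10t')"
```

```text
ecc 0.9913026629260155 jig [ 0.55775206 -0.11784245] 9.566889208696143 handle [ 0.51337791 -0.1253214 ] knob [ 0.60212621 -0.1103635 ]
 white blob n 20 centroid mm [-1.94820043  6.98184931] knob cw rad 1.2150092173622449
 white blob n 6 centroid mm [ -5.56681428 -17.10551949] knob cw rad 0.35240574734936825
31.05 [ 0.47732806 -0.38913042  0.12477347] [ 1.79995522e+02 -2.83163349e-02  1.24475841e+02] 10.431302025212815
```

The jig is at yaw 9.6°, about 1.7 mm short in its own x and 1.2 mm off in y. The knob is at about 1.25 rad, so tool yaw should be about 117.7°. I'll return to the knob and pull the 1.7 mm with it.

Request:
arm_command([
  [0.018,0.04,0,0,0,-0.06,1],
  [0.018,0.04,0,0,0,-0.059,1],
  [0.018,0.04,0,0,0,0,1],
  [0.018,0.04,0,0,0,0,1],
  [0.018,0.04,0,0,0,0,1],
  [0.018,0.04,0,0,0,0,1],
  [0.018,0.04,-0.02,0,0,0,1],
  [0,0,-0.01,0,0,0,1],
])

```text
t: 31.85
tool_pos: [0.6053, -0.1026, 0.094]
orientation: [179.9, -0.1, 118.9]
contact_force: [-0.2, -0.5, -0.1]
opening: 0.998
gripper_force: 0.0
```

Request:
arm_command([
  [0,0,0,0,0,0,1],
  [0,0,0,0,0,0,1],
  [0,0,0,0,0,0,1],
])

```text
t: 32.15
tool_pos: [0.6041, -0.1096, 0.0959]
orientation: [180.0, 0.1, 118.2]
contact_force: [0.2, -0.3, -0.4]
opening: 1.003
gripper_force: 0.0
```

Request:
arm_command([
  [-0.001,-0.001,-0.03,0,0,-0.008,1],
  [0,0,-0.03,0,0,0,1],
  [0,0,-0.018,0,0,0,1],
  [0,0,0,0,0,0,0.6],
  [0,0,0,0,0,0,0],
  [0,0,0,0,0,0,-0.5],
  [0,0,0,0,0,0,-1],
  [0,0,0,0,0,0,-1],
], grip_force=70)

```text
t: 32.95
tool_pos: [0.6039, -0.1096, 0.0185]
orientation: [179.9, 0.1, 117.8]
contact_force: [-5.4, 0.8, 24.9]
opening: 0.151
gripper_force: 67.2
```

Request:
arm_command([
  [0,0,0,0,0,0,-1],
  [0,0,0,0,0,0,-1],
])

```text
t: 33.15
tool_pos: [0.6039, -0.1097, 0.0187]
orientation: [179.9, 0.1, 117.8]
contact_force: [-1.5, 0.6, 6.6]
opening: 0.151
gripper_force: 69.1
```

Request:
arm_command([
  [0.001,0,0,0,0,0,-1],
  [0.001,0,0,0,0,0,-1],
  [0,0,0,0,0,0,-1],
  [0,0,-0.002,0,0,0,-1],
  [0,0,-0.002,0,0,0,-1],
  [0,0,-0.001,0,0,0,-1],
  [0,0,0,0,0,0,-1],
  [0,0,0,0,0,0,-1],
])

```text
t: 33.95
tool_pos: [0.6041, -0.1097, 0.0184]
orientation: [-180.0, 0.2, 117.8]
contact_force: [-15.7, 2.2, 38.5]
opening: 0.152
gripper_force: 74.0
```

Request:
arm_command([
  [0,0,0,0,0,-0.07,-1],
  [0,0,0,0,0,-0.07,-1],
  [0,0,0,0,0,-0.07,-1],
  [0,0,0,0,0,-0.07,-1],
  [0,0,0,0,0,-0.07,-1],
  [0,0,0,0,0,-0.07,-1],
  [0,0,0,0,0,-0.07,-1],
  [0,0,0,0,0,-0.07,-1],
])

```text
t: 34.75
tool_pos: [0.605, -0.1096, 0.0185]
orientation: [179.9, 0.1, 85.6]
contact_force: [-14.1, 2.0, 36.7]
opening: 0.154
gripper_force: 73.8
```

Request:
arm_command([
  [0,0,0,0,0,-0.07,-1],
  [0,0,0,0,0,-0.07,-1],
  [0,0,0,0,0,-0.07,-1],
  [0,0,0,0,0,-0.07,-1],
  [0,0,0,0,0,-0.07,-1],
  [0,0,0,0,0,-0.07,-1],
  [0,0,0,0,0,-0.07,-1],
  [0,0,0,0,0,-0.07,-1],
])

```text
t: 35.55
tool_pos: [0.606, -0.1099, 0.0185]
orientation: [179.7, -0.0, 53.5]
contact_force: [-12.2, 1.8, 34.8]
opening: 0.152
gripper_force: 73.3
```

Request:
arm_command([
  [0,0,0,0,0,-0.08,-1],
  [0,0,0,0,0,-0.07,-1],
  [0,0,0,0,0,0,-1],
  [0,0,0,0,0,0,-1],
])

```text
t: 35.95
tool_pos: [0.6062, -0.1101, 0.0185]
orientation: [179.7, -0.0, 45.1]
contact_force: [-12.0, 1.6, 34.2]
opening: 0.147
gripper_force: 73.4
```

Request:
arm_command([
  [0,0,0.002,0,0,0,-1],
  [0,0,0.002,0,0,0,-1],
  [0,0,0.001,0,0,0,-0.7],
  [0,0,0,0,0,0,-0.2],
  [0,0,0,0,0,0,1],
  [0,0,0,0,0,0,1],
  [0,0,0,0,0,0,1],
  [0,0,0.03,0,0,0,1],
])

```text
t: 36.75
tool_pos: [0.601, -0.1078, 0.0429]
orientation: [-179.5, 0.3, 45.1]
contact_force: [0.9, 0.8, -0.0]
opening: 0.981
gripper_force: 0.0
```

Request:
arm_command([
  [0,0,0.04,0,0,0,1],
  [0,0,0.04,0,0,0,1],
  [-0.02,-0.04,0,0,0,0,1],
  [-0.02,-0.04,0,0,0,0,1],
  [-0.02,-0.04,0,0,0,0,1],
  [-0.02,-0.04,0,0,0,0,1],
  [-0.02,-0.04,0,0,0,0,1],
  [-0.02,-0.04,0,0,0,0,1],
])

```text
t: 37.55
tool_pos: [0.4841, -0.3505, 0.127]
orientation: [-180.0, -0.0, 45.1]
contact_force: [-0.3, -0.5, 0.6]
opening: 1.0
gripper_force: 0.0
```

Request:
arm_command([
  [-0.02,-0.04,0,0,0,0,1],
  [0,-0.02,0,0,0,0,1],
  [0,0,0,0,0,0,1],
  [0,0,0,0,0,0,1],
])

```text
t: 37.95
tool_pos: [0.4649, -0.4087, 0.1267]
orientation: [-179.9, -0.0, 45.1]
contact_force: [0.0, 0.4, 0.3]
opening: 1.002
gripper_force: 0.0
```

```bash
python3 - <<'E'
from h import *
report('p11t')
b=cv2.imread("pics/p11t.png"); G=lambda i:cv2.cvtColor(i,cv2.COLOR_BGR2GRAY); a=cv2.imread("pics/top0.png")
for n,(u,v,r) in dict(bin=(109,232,28),jar=(250,262,14),cover=(167,133,22),wrench=(250,136,35),board=(323,134,20),roller=(397,177,16),driver=(402,255,42)).items():
    y0,x0=max(v-r,0),max(u-r,0); D=cv2.phaseCorrelate(G(a)[y0:v+r,x0:u+r].astype(np.float32),G(b)[y0:v+r,x0:u+r].astype(np.float32)); print(n,np.round(D[0],2),round(D[1],2))
E
```

```text
ecc 0.9940488997968348 jig [ 0.5578461  -0.11816575] 8.987487142429668 handle [ 0.51339858 -0.12519559] knob [ 0.60229361 -0.1111359 ]
 white blob n 23 centroid mm [  8.97896825 -13.21891782] knob cw rad 5.823963757532104
 white blob n 18 centroid mm [8.60479804 6.35457968] knob cw rad 2.4661908091385363
38.0 [ 0.46515933 -0.40799649  0.12680361] [-1.79937907e+02 -3.60627569e-02  4.51216581e+01] 87.73297724979432
bin [0.13 0.05] 1.04
jar [-0.01  0.1 ] 0.92
cover [0.4  0.45] 1.04
wrench [-0.02  0.05] 1.02
board [-0.12  0.08] 0.91
roller [-0.03 -0.17] 0.94
driver [0.03 0.02] 0.48
```

Knob is at 2.47 rad (clicked and clear). The jig is within about 2 mm and 0.5° of the outline, the other things have not moved and the gripper is clear.

```bash
python3 -c "
from workcell import robot
print(robot.finish_job())"
```

```text
the job is handed in; nothing more can be done
None
```

The job is handed in: the jig is in the test outline, about 2 mm and 0.5° off by my last measurement, and its knob is past the click at about 2.47 rad; on the first turn the jig swung about 14°, so I turned the knob back, realigned the jig and turned it again while pressing down.

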